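# Sort toy-car parts and clear a jammed wheel from the feed chute

### The job

Sort the toy-car parts into their trays: both wheels, the pale one and the dark one, side by side and flat with the hub up in the red tray, the white knob in the blue tray and the yellow axle block lying flat in the green tray. The dark wheel is jammed under the gate at the low end of the feed chute: nudge it backward up the chute until it is clear of the yellow gate tabs, then lift it out. Lower each part into its tray rather than dropping it in, and do not disturb the varnish jar that stands among the parts.

Things in the scene. Friction and masses are not known exactly. Their poses are not given: they have to be found in the camera images.
- dark_wheel: round wooden toy-wheel blank, dark brown: disc 60 mm diameter, 14 mm thick, with a hub 20 mm diameter standing 20 mm above the disc (34 mm high in all), 50 g. Origin: centre of the disc's underside; z points up through the hub, which is the part to grip. At the start it lies in the chute against the end stop, tilted with the slope, its front edge caught under the two gate tabs.
- pale_wheel: round wooden toy-wheel blank, pale beech: disc 60 mm diameter, 14 mm thick, with a hub 20 mm diameter standing 20 mm above the disc (34 mm high in all), 50 g. Origin: centre of the disc's underside; z points up through the hub, which is the part to grip. At the start it lies flat on the bench, hub up.
- knob: white turned drawer knob standing upright, 34 mm high, head 38 mm diameter (widest from 20 to 30 mm height), foot 30 mm diameter, 40 g. Origin: centre of the foot's underside, z up.
- axle_block: yellow-painted wooden block with a lengthwise groove (8 mm wide, 10 mm deep) along its top, 70 mm (its x) by 24 mm (its y) by 20 mm high, 50 g. Origin: centre of the underside, z up.
- varnish_jar: amber glass varnish jar with a black lid and a paper label, 50 mm diameter, 60 mm high, standing loose among the parts; a bystander. Origin: centre of the underside.
- chute: plywood feed chute, fixed, 220 mm long, 92 wide. Its x points up the slope (10 degrees, low end at -x), z straight up; origin on the bench under its middle, where the running surface is 30 mm high. Channel 64 mm wide, side rails 16 mm high. A 12 mm high stop at the low end holds the dark wheel, centre at x = -49 mm. The wheel stays where it is pushed; the channel is open above except at the gate.
- gate (a point): point on the chute's running surface, mid-channel, level with the upper edge of the two yellow gate tabs. The tabs (26 mm along the slope, 16 to 22 mm above the surface) reach in from the rails over the jammed wheel's front edge; between them is a slot 42 mm wide where fingers can reach the hub. The wheel is clear once 12 mm up the chute from its start; 20 to 25 mm is comfortable.
- red_tray: open red plastic tray fixed to the bench, 120 mm (its x) by 160 mm (its y) outside, 30 mm high, walls and floor 5 mm thick. Origin: centre of the underside. It is the tray for wheels.
- blue_tray: open blue plastic tray fixed to the bench, 120 mm (its x) by 160 mm (its y) outside, 30 mm high, walls and floor 5 mm thick. Origin: centre of the underside. It is the tray for knobs.
- green_tray: open green plastic tray fixed to the bench, 120 mm (its x) by 160 mm (its y) outside, 30 mm high, walls and floor 5 mm thick. Origin: centre of the underside. It is the tray for axle blocks.

How it is judged:
By the outcome, as a careful person would: the job done as asked, in the order asked, and still so for the second after the job is handed in, with the robot touching nothing.
It also fails if it takes over 88 s, if anything falls off the work surface, if the arm or the gripper's body presses on something with over 40 N, if the wrist force passes 120 N, or if a joint passes its speed limit or range.

### The arm

A 6-joint arm with a two-finger parallel gripper is mounted at the origin on the work surface. World frame = base frame: x ahead of the robot, y to its left, z up, the work surface at z = 0. Lengths are in m, angles in rad, forces in N, time in s.
With the tool pointing down it reaches from about 0.275 to 0.75 m from the base axis. Payload 10.2 kg.
Tool frame: the origin (TCP) lies at the very end of the fingers, on their centre line; the grasp point (between the pads) lies 19 mm behind it; z points along the fingers, y is the line along which they close (so a half turn about z gives the same grasp; the last joint's range is limited). The gripper opens to 85 mm and grips with 20 to 120 N. Pads are 22 mm wide; open, the fingers measure 114 mm over their backs; the gripper's body (76 mm by 85 mm) begins 54 mm behind the grasp point. The pads swing forward as they close: fully open they stand 13 mm farther back than shut.
Start: joints at [-1.511, 0.313, 1.498, -0, 1.331, -0.223], TCP at [0.146, -0.504, 0.231] pointing down, gripper open.
Joint ranges: [-2.94, 2.94], [-0.97, 2.17], [0.19, 2.56], [-1.23, 4.37], [0.02, 3.11], [-2.88, 2.88]. Speed limits (rad/s): [2.39, 2.39, 3.01, 3.14, 3.14, 3.14].

### API

Orientations are given as a unit quaternion [x, y, z, w].
In Python, from rig import read_state, read_camera, camera_params, hand_in, outline_of, landmark_of gives the robot as it stands. The module is installed in compiled form; this text tells all that it offers.
- The arm moves only by the tool advance, called after "Request:" as a command line: name --pt "numbers of a row" for each row, then --argument value for the rest. Schema: {"type":"object","properties":{"steps":{"type":"array","items":{"type":"object","properties":{"sx":{"type":"number"},"sy":{"type":"number"},"sz":{"type":"number"},"twist":{"type":"number"}},"additionalProperties":false},"minItems":1,"maxItems":12},"finger_gap":{"type":"number"},"force":{"type":"number"},"only":{"type":"string"},"quiet":{"type":"boolean"},"lines":{"type":"string"}},"required":["steps"],"additionalProperties":false}. steps is a list of rows, 1 to 12 of them, each an object with the fields sx, sy, sz (the shift in m), twist (a turn about the tool's z in rad); a field left out counts as zero; each row shifts and turns the commanded pose from where the row before left it, along the tool's axes as they then stand; what a row does not reach is not made up. A row lasts 1/12 s, in which the tool goes at most 0.0417 m and 0.125 rad, less where a joint would pass 70% of its speed; a pose out of reach is approached as far as the arm can. finger_gap is the finger opening in m, set as the call begins (left out keeps the last). The fingers move at their own pace and stop on an object; force is the grip in N (left out, the last holds). Time passes only in rows, so rows that do not move let the fingers close. The tool returns the time, the measured TCP pose, the force, the opening and the grip force at its end. only (a regular expression) keeps the lines of the reply that match it, lines (a string "A,B") keeps lines A to B, and quiet returns only ok. Input that does not fit is refused with a message, and nothing moves.
- read_state(): the state, without advancing time (a new reading comes with each control period).
- read_camera(name): name is "scene" or "top" or "wrist"; returns the picture (384x512x3 uint8, red, green, blue); there is no depth.
- camera_params(name): a dict with "K" (3x3 intrinsics, pixels), "dist_coeffs" ([k1, k2, p1, p2, k3] as OpenCV has them; the pictures are not rectified), "eye" and "attitude" of the camera in the world; the wrist camera has in their place "mount" (4x4, takes a point from camera to tool coordinates, whose origin is the TCP and whose axes are the flange's). Camera axes: x right, y up, looking along -z (the intrinsics and any distortion apply to the point x, -y, -z); pixel columns grow to the right and rows downward; lengths in m; the calibration is good to about 2 mm. A picture is of the moment at which its call begins: read the wrist's pose just before it. camera_params takes no time and is no camera call.
- hand_in(): hands the job in; it is judged then, once.
Trained networks look in the newest picture that a camera, given by its name, has taken for a name from the list of things; names that differ only in an ending like _2 or _b are one class to them, and where a whole thing is asked for, a point or a joint stands for the part that bears it (a point fixed in the world has none). Each returns a list of dicts, best first, with "confidence" (0 to 1); they miss things now and then, are a little off and sometimes report something else, mostly with a low value. They report only what shows in the picture. A call takes as long as a camera call.
- outline_of(query, camera): "mask" (384x512 bool, what is visible of it) and "rect" ([left, top, width, height] in pixels, round what is visible of it).
- landmark_of(query, camera): "xy" ([column, row] in pixels: a listed point, or the origin of a listed thing).
The state is a dict: "t": time; "joint_positions": joint angles; "qd": joint speeds; "joint_torque": joint torques, N m; "position": TCP position; "ee_rot": TCP orientation; "force": force on the tool from outside, world axes, zero at the start; "ft_torque": the same for the moment, N m; "finger_gap": finger opening in m; "gripper_force": force on a finger pad.
Only numpy, scipy, OpenCV 4.12 (cv2) and the standard library are available. Lean on these libraries where they do the work, as an engineer would, in place of code of your own. Each camera call takes 0.05 s, during which the arm holds its last target. There are 200 camera calls.

## Working session

There is one attempt and no reset: what is moved stays moved. The work goes in short steps, Python scripts to look and compute and a tool call to move; the robot and the scene stay as the last step left them, time stands still between calls to the robot, and variables do not carry over. Pictures are saved under pics/ and viewed, at most 14 in all, crops included, and the job is handed in when it is done.

```bash
mkdir -p pics
```

Create h.py:
```python
import numpy as np, cv2, sys
from rig import *
from scipy.spatial.transform import Rotation as R
def cam(name, st=None):
    p=camera_params(name); K=np.array(p["K"]); d=np.array(p["dist_coeffs"])
    if name=="wrist":
        st=st or read_state(); M=np.array(p["mount"])
        T=np.eye(4); T[:3,:3]=R.from_quat(st["ee_rot"]).as_matrix(); T[:3,3]=st["position"]
        M=T@M; return K,d,M[:3,:3],M[:3,3]
    a=np.array(p["attitude"]); Rm=a if a.shape==(3,3) else R.from_quat(a).as_matrix()
    return K,d,Rm,np.array(p["eye"])
def ray(c,uv):
    K,d,Rm,e=c
    n=cv2.undistortPoints(np.array(uv,float).reshape(1,1,2),K,d)[0,0]
    return e,Rm@np.array([n[0],-n[1],-1.])
def onz(c,uv,z):
    e,v=ray(c,uv); return e+v*(z-e[2])/v[2]
def proj(c,P):
    K,d,Rm,e=c; q=Rm.T@(np.array(P)-e); q=q*[1,-1,-1]
    return cv2.projectPoints(q.reshape(1,3),np.zeros(3),np.zeros(3),K,d)[0].ravel()
def snap(name,f):
    im=read_camera(name); cv2.imwrite("pics/"+f,im[:,:,::-1]); return im
```

Run:
```python
from h import *
print(camera_params("top")); print(camera_params("wrist"))
print(read_state())
for n in("top","scene"):
    c=cam(n); snap(n,n+"0.png")
    for q in "dark_wheel pale_wheel knob axle_block varnish_jar chute gate red_tray blue_tray green_tray".split():
        for r in landmark_of(q,n)[:2]:
            print(n,q,np.round(r["xy"],1),round(r["confidence"],2),onz(c,r["xy"],0.0).round(4))
print(read_state()["t"])
```

```text
{'K': array([[409.5685784 ,   0.        , 250.16355597],
       [  0.        , 409.5685784 , 196.10022268],
       [  0.        ,   0.        ,   1.        ]]), 'dist_coeffs': array([-0.05124975,  0.        ,  0.        ,  0.        ,  0.        ]), 'eye': array([ 0.35276558, -0.00501502,  0.86923872]), 'attitude': array([ 0.05508466, -0.07048465, -0.69769413,  0.71078864])}
{'K': array([[303.09571718,   0.        , 256.48036465],
       [  0.        , 303.09571718, 192.80967076],
       [  0.        ,   0.        ,   1.        ]]), 'dist_coeffs': array([-0.07936177,  0.        ,  0.        ,  0.        ,  0.        ]), 'mount': array([[-1.15174277e-04,  9.53163264e-01,  3.02456242e-01,
         7.65893209e-02],
       [ 9.99998519e-01,  6.29134480e-04, -1.60186401e-03,
        -8.97179018e-04],
       [-1.71712358e-03,  3.02455609e-01, -9.53161925e-01,
        -1.41542254e-01],
       [ 0.00000000e+00,  0.00000000e+00,  0.00000000e+00,
         1.00000000e+00]])}
{'t': 0.0, 'joint_positions': array([-1.51139312e+00,  3.13438790e-01,  1.49845926e+00, -1.87659402e-05,
        1.330993
[... 1141 characters left out ...]
]
top green_tray [189.9 146.9] 0.95 [0.6164 0.1117 0.    ]
scene dark_wheel [149.6 295.2] 0.92 [ 0.4694 -0.3204  0.    ]
scene pale_wheel [267.7 157.2] 0.9 [ 0.4598  0.1111 -0.    ]
scene knob [235.4 178.5] 0.59 [0.4341 0.0124 0.    ]
scene knob [332.2 125.9] 0.35 [0.5382 0.297  0.    ]
scene axle_block [200.4 226.1] 0.92 [ 0.4502 -0.1378 -0.    ]
scene varnish_jar [270.2 117.5] 0.57 [0.3866 0.2322 0.    ]
scene chute [203.2 227. ] 0.43 [ 0.4567 -0.1361  0.    ]
scene gate [148.5 293.6] 0.68 [ 0.4653 -0.3192  0.    ]
scene gate [203.  225.8] 0.35 [ 0.4544 -0.134   0.    ]
scene red_tray [337.6 125. ] 0.68 [0.5482 0.308  0.    ]
scene blue_tray [279.5 241.6] 0.95 [ 0.6135 -0.0729  0.    ]
1.1
```

View pics/top0.png

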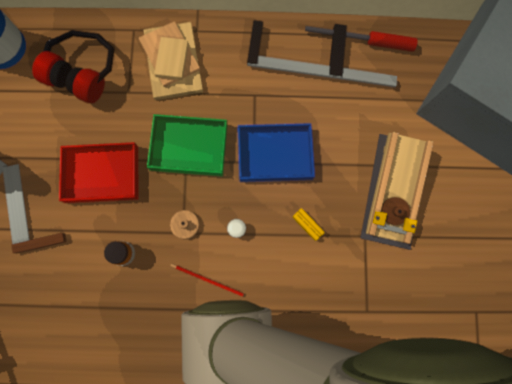

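View pics/scene0.png

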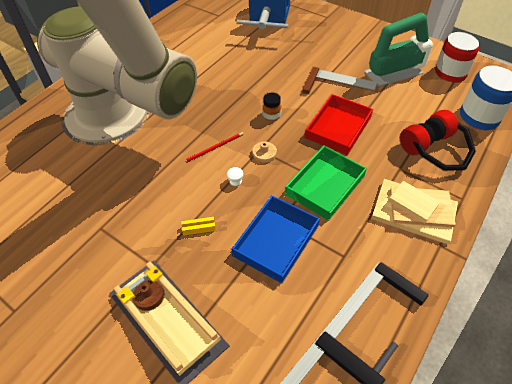

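The top picture shows the trays at red (98,172), green (188,146) and blue (276,153). The parts are the pale wheel (185,224), knob (237,228), block (309,224) and jar (120,253). The chute runs from its low end at (395,235) up to (410,140), with the dark wheel at (397,208). The scene picture agrees. I'm moving over the dark wheel.

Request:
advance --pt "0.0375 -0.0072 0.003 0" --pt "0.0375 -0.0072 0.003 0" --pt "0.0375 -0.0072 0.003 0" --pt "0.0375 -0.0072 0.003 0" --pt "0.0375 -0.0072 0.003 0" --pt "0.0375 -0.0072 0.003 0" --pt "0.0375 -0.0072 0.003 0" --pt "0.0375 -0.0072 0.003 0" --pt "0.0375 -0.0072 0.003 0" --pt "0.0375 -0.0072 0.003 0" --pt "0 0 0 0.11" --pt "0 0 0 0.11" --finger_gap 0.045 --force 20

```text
refused: steps[0]: [0.0375, -0.0072, 0.003, 0] is not of type 'object' (schema: type "object"). Nothing was moved.
```

Nothing moved. I misread the format; it is a list of objects with named fields. Resending.

Request:
advance --steps '[{"sx": 0.0375, "sy": -0.0072, "sz": 0.003}, {"sx": 0.0375, "sy": -0.0072, "sz": 0.003}, {"sx": 0.0375, "sy": -0.0072, "sz": 0.003}, {"sx": 0.0375, "sy": -0.0072, "sz": 0.003}, {"sx": 0.0375, "sy": -0.0072, "sz": 0.003}, {"sx": 0.0375, "sy": -0.0072, "sz": 0.003}, {"sx": 0.0375, "sy": -0.0072, "sz": 0.003}, {"sx": 0.0375, "sy": -0.0072, "sz": 0.003}, {"sx": 0.0375, "sy": -0.0072, "sz": 0.003}, {"sx": 0.0375, "sy": -0.0072, "sz": 0.003}, {"twist": 0.11}, {"twist": 0.11}]' --finger_gap 0.045 --force 20

```text
t: 2.1
position: [0.488, -0.3289, 0.2007]
ee_rot: [1.0, 0.031, -0.0, -0.0]
force: [-0.6, -0.7, 0.4]
finger_gap: 0.0451
gripper_force: 0.0
```

Request:
advance --steps '[{"twist": 0.11}, {"twist": 0.11}, {}]'

```text
t: 2.35
position: [0.4866, -0.3303, 0.2012]
ee_rot: [0.997, -0.08, -0.0, -0.0]
force: [-1.6, 0.4, -0.1]
finger_gap: 0.0449
gripper_force: 0.0
```

Run:
```python
from h import *
st=read_state(); c=cam("wrist",st); im=snap("wrist","w1.png")
for q in "dark_wheel","gate","chute":
    for r in landmark_of(q,"wrist")[:2]: print(q,np.round(r["xy"],1),round(r["confidence"],2),onz(c,r["xy"],0.0214).round(4),onz(c,r["xy"],0.03).round(4))
ct=cam("top"); read_camera("top")
for q in "red_tray","green_tray","blue_tray","axle_block","chute":
    o=outline_of(q,"top")[0]; h={"axle_block":.02,"chute":.045}.get(q,.03)
    cs=max(cv2.findContours(o["mask"].astype(np.uint8),0,2)[0],key=cv2.contourArea)
    b=cv2.boxPoints(cv2.minAreaRect(cs)); w=np.array([onz(ct,p,h)[:2] for p in b])
    e=w-np.roll(w,-1,0); print(q,o["confidence"],"ctr",w.mean(0).round(4),"edges",np.hypot(*e.T).round(3),np.degrees(np.arctan2(e[:,1],e[:,0])).round(1))
```

```text
dark_wheel [251.6 176.3] 0.9 [ 0.481  -0.324   0.0214] [ 0.4832 -0.3245  0.03  ]
chute [258.3 126.8] 0.68 [ 0.5325 -0.3397  0.0214] [ 0.5333 -0.3398  0.03  ]
red_tray 0.66 ctr [0.5483 0.2981] edges [0.17  0.126 0.166 0.127] [  93.8    6.4  -86.1 -171.6]
green_tray 0.96 ctr [0.613  0.1142] edges [0.127 0.166 0.127 0.161] [178.9  86.   -3.2 -93.9]
blue_tray 0.97 ctr [ 0.6002 -0.0752] edges [0.164 0.129 0.16  0.128] [  94.2    1.7  -86.2 -176.3]
axle_block 0.86 ctr [ 0.4473 -0.1416] edges [0.027 0.069 0.027 0.069] [ 135.6   45.3  -45.1 -134.6]
chute 0.85 ctr [ 0.5256 -0.3227] edges [0.241 0.121 0.242 0.115] [ 165.2   78.2  -16.3 -102.1]
```

View pics/w1.png

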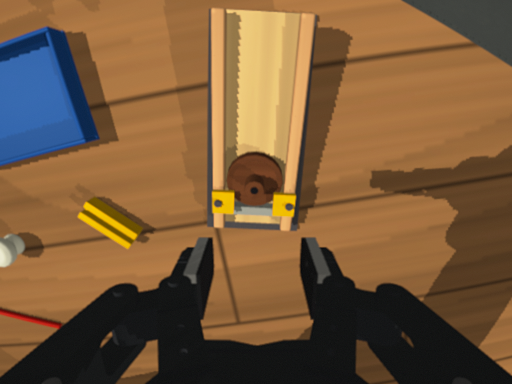

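The wrist picture shows the chute rails from (264,12) at the top end to (253,228) at the low end, the tabs at (223,203) and (284,206), and the hub hole at about (255,189).

Run:
```python
from h import *
st=read_state(); c=cam("wrist",st)
hi=onz(c,(264,12),.065); lo=onz(c,(253.5,228),.027)
print(hi,lo,np.hypot(*(hi-lo)[:2]),np.degrees(np.arctan2(*(hi-lo)[1::-1])))
a=onz(c,(223,203),.041);b=onz(c,(284,206),.041); print("tabs",a,b,np.degrees(np.arctan2(*(b-a)[1::-1])))
print("hubtop",onz(c,(255,189),.055))
print("tool x yaw",np.degrees(np.arctan2(*R.from_quat(st["ee_rot"]).as_matrix()[1::-1,0])))
im=cv2.imread("pics/w1.png")[130:240,190:330]; cv2.imwrite("pics/w1c.png",cv2.resize(im,None,fx=5,fy=5,interpolation=2))
```

```text
[ 0.6294334  -0.35928022  0.065     ] [ 0.42219109 -0.31684128  0.027     ] 0.2115429936105986 -11.572992792675008
tabs [ 0.46184486 -0.29069295  0.041     ] [ 0.44839009 -0.35392304  0.041     ] -102.01282835282389
hubtop [ 0.47597896 -0.32723078  0.055     ]
tool x yaw -8.978726064032669
```

View pics/w1c.png

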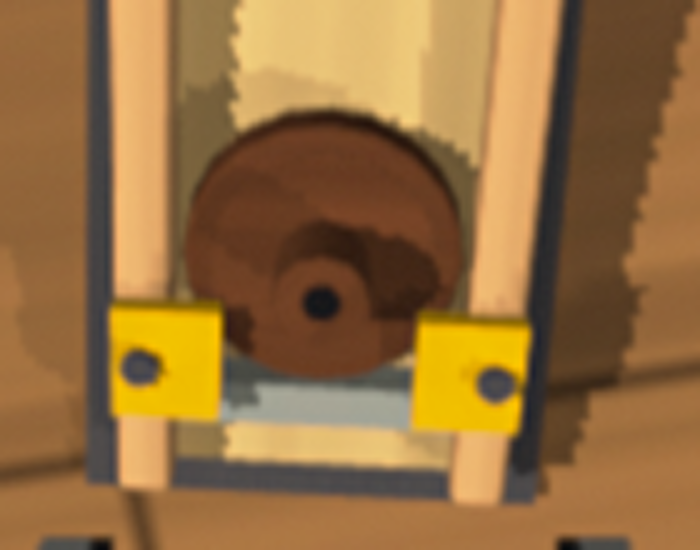

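The close-up puts the hub hole at (254,190) and shows the tabs covering only the wheel's front shoulders. I'll descend and grip the hub across the channel.

Request:
advance --steps '[{"twist": 0.052}, {"sx": -0.01, "sy": -0.0007, "sz": 0.01}, {"sz": 0.04}, {"sz": 0.04}, {"sz": 0.04}, {"sz": 0.02}, {"sz": 0.01}, {}]'

```text
t: 3.52
position: [0.4766, -0.3274, 0.0401]
ee_rot: [0.995, -0.104, -0.001, -0.001]
force: [0.0, -0.4, -0.2]
finger_gap: 0.0451
gripper_force: 0.0
```

Run:
```python
from h import *
st=read_state(); c=cam("wrist",st); snap("wrist","w2.png")
print(st["position"],[ (r["xy"],r["confidence"]) for r in landmark_of("gate","wrist")])
```

```text
[ 0.47664958 -0.32735006  0.04008721] []
```

View pics/w2.png

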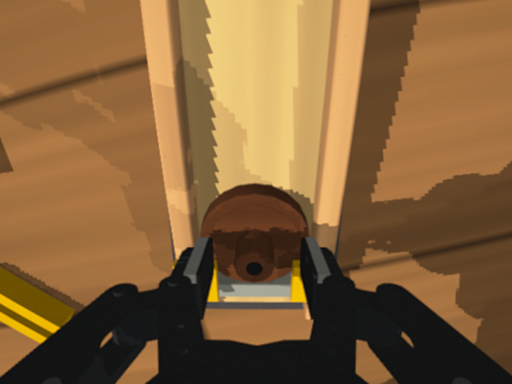

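The hub, at (255,266), sits centred between the fingers, with the tabs below them at rows 270–300. I'll close and draw the wheel up the slope.

Request:
advance --steps '[{}, {}, {}, {}, {}, {}]' --finger_gap 0.0 --force 30

```text
t: 4.12
position: [0.4773, -0.3281, 0.0426]
ee_rot: [0.995, -0.104, 0.001, 0.001]
force: [-1.2, 1.5, 6.0]
finger_gap: 0.0183
gripper_force: 29.1
```

Request:
advance --steps '[{"sx": 0.005, "sz": -0.0009}, {"sx": 0.005, "sz": -0.0009}, {"sx": 0.005, "sz": -0.0009}, {"sx": 0.005, "sz": -0.0009}, {"sx": 0.005, "sz": -0.0009}, {}, {}]'

```text
t: 4.7
position: [0.502, -0.3333, 0.0471]
ee_rot: [0.995, -0.104, 0.001, 0.001]
force: [0.8, -0.6, 4.5]
finger_gap: 0.0186
gripper_force: 29.6
```

Run:
```python
from h import *
snap("wrist","w3.png")
```

```text
(no output)
```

View pics/w3.png

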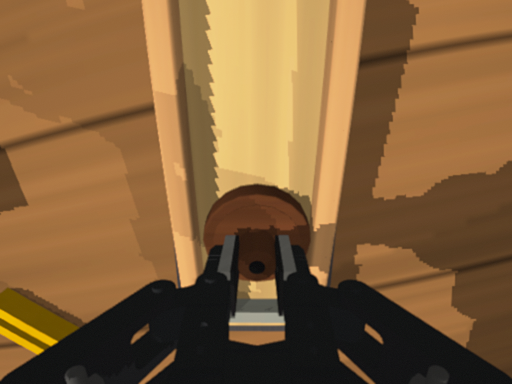

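The wheel has moved 25 mm up and now lies clear of the tabs, with its hub between the pads at (257,266). I'll lift it and carry it to the red tray.

Request:
advance --steps '[{"sz": -0.02}, {"sz": -0.04}, {"sz": -0.04}, {"sz": -0.03}, {"sx": -0.0064, "sy": -0.039}, {"sx": -0.0064, "sy": -0.039}, {"sx": -0.0064, "sy": -0.039}, {"sx": -0.0064, "sy": -0.039}, {"sx": -0.0064, "sy": -0.039}, {"sx": -0.0064, "sy": -0.039}, {"sx": -0.0064, "sy": -0.039}, {"sx": -0.0064, "sy": -0.039}]'

```text
t: 5.75
position: [0.5157, -0.0151, 0.1763]
ee_rot: [0.995, -0.104, 0.0, 0.0]
force: [1.1, -0.3, -0.7]
finger_gap: 0.0183
gripper_force: 29.5
```

Request:
advance --steps '[{"sx": -0.0064, "sy": -0.039}, {"sx": -0.0064, "sy": -0.039}, {"sx": -0.0064, "sy": -0.039}, {"sx": -0.0064, "sy": -0.039}, {"sx": -0.0064, "sy": -0.039}, {"sx": -0.0064, "sy": -0.039}, {"twist": -0.12}, {"twist": -0.12}, {"twist": -0.12}, {"twist": -0.12}, {"twist": -0.12}, {"twist": -0.12}]'

```text
t: 6.75
position: [0.527, 0.2199, 0.1761]
ee_rot: [0.967, 0.256, 0.0, 0.0]
force: [-0.1, 0.1, -1.1]
finger_gap: 0.0187
gripper_force: 29.5
```

Request:
advance --steps '[{"twist": -0.12}, {"twist": -0.12}, {"twist": -0.12}, {"twist": -0.12}, {"twist": -0.12}, {"twist": -0.12}, {"twist": -0.12}, {"twist": -0.12}, {"twist": -0.12}, {}, {}]'

```text
t: 7.67
position: [0.527, 0.2199, 0.176]
ee_rot: [0.701, 0.713, 0.0, 0.0]
force: [-0.7, -0.0, -0.5]
finger_gap: 0.0184
gripper_force: 29.5
```

Run:
```python
from h import *
st=read_state(); c=cam("wrist",st); snap("wrist","w4.png"); print(st["joint_positions"])
print("yaw",np.degrees(np.arctan2(*R.from_quat(st["ee_rot"]).as_matrix()[1::-1,0])))
for q in "red_tray","varnish_jar","pale_wheel":
    for r in landmark_of(q,"wrist")[:2]: print(q,np.round(r["xy"],1),round(r["confidence"],2),onz(c,r["xy"],0.0).round(4))
```

```text
[ 1.90204353e-01  4.59286235e-01  1.43510411e+00 -1.70058872e-05
  1.24688807e+00  1.73746188e-01]
yaw 90.94329368043414
red_tray [282.6  93.1] 0.68 [0.5511 0.3021 0.    ]
varnish_jar [120.8 152.2] 0.88 [0.3802 0.24   0.    ]
pale_wheel [187.6 256.2] 0.67 [0.446  0.1163 0.    ]
```

View pics/w4.png

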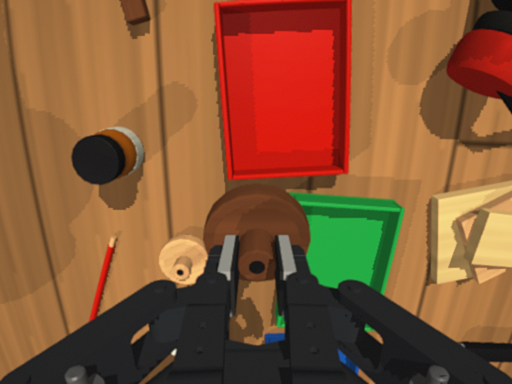

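The wheel hangs in the grip. The red tray's rim corners are at (229,180), (348,174), (217,4) and (350,0); the jar is at (110,157) and the pale wheel at (183,260).

Run:
```python
from h import *
c=cam("wrist"); w=np.array([onz(c,p,.03)[:2] for p in((229,180),(348,174),(350,1),(217,4))]); print(w.round(4),w.mean(0))
e=np.roll(w,-1,0)-w; print(np.hypot(*e.T),np.degrees(np.arctan2(e[:,1],e[:,0])))
```

```text
[[0.4992 0.219 ]
 [0.616  0.2273]
 [0.6036 0.3806]
 [0.4896 0.3751]] [0.55210321 0.30047134]
[0.11714309 0.15378176 0.11413456 0.15636759] [   4.06417948   94.62271775 -177.23388937  -86.49964718]
```

Request:
advance --steps '[{"sx": 0.039, "sy": 0.008}, {"sx": 0.039, "sy": 0.008}, {"sx": 0.038, "sy": 0.0085}, {"sz": 0.035}, {"sz": 0.035}, {"sz": 0.035}, {"sz": 0.025}, {"sz": 0.008}, {"sz": 0.002}, {}]' --finger_gap 0.0 --force 20

```text
t: 8.7
position: [0.5498, 0.3366, 0.0368]
ee_rot: [0.7, 0.714, 0.001, 0.0]
force: [0.9, 0.1, -0.3]
finger_gap: 0.0183
gripper_force: 29.5
```

Request:
advance --steps '[{"sz": 0.002}, {"sz": 0.002}, {"sz": 0.002}, {"sz": 0.002}, {}, {}]'

```text
t: 9.2
position: [0.5501, 0.3372, 0.0296]
ee_rot: [0.7, 0.714, 0.002, 0.0]
force: [-0.5, 2.3, 7.4]
finger_gap: 0.0188
gripper_force: 30.2
```

```bash
python3 -c "
from h import *
print(read_state()['force']);snap('wrist','w5.png')"
```

```text
[-0.47446747  2.25583057  7.3687381 ]
```

View pics/w5.png

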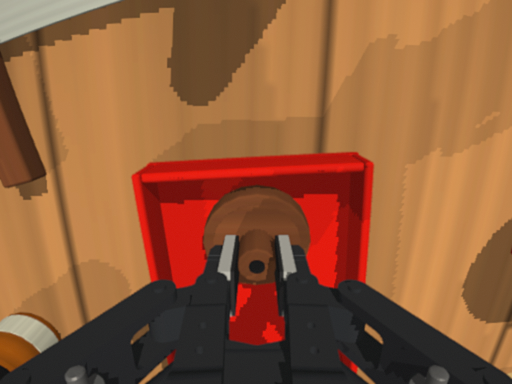

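The wheel is inside the tray, with one edge touching the floor (7 N). I'll press it level a little further.

Request:
advance --steps '[{"sz": 0.0015}, {"sz": 0.0015}, {"sz": 0.0015}, {}, {}]'

```text
t: 9.67
position: [0.5506, 0.3379, 0.026]
ee_rot: [0.7, 0.714, 0.003, 0.001]
force: [-0.9, 5.2, 10.4]
finger_gap: 0.0183
gripper_force: 32.4
```

Request:
advance --steps '[{}, {}, {}, {}, {}]' --finger_gap 0.035

```text
t: 10.08
position: [0.5491, 0.3362, 0.0231]
ee_rot: [0.7, 0.714, -0.0, -0.0]
force: [0.7, 0.1, 0.1]
finger_gap: 0.035
gripper_force: 0.0
```

```bash
python3 -c "
from h import *
print(read_state()['force'])"
```

```text
[0.68222628 0.0858701  0.14640371]
```

Request:
advance --steps '[{"sz": -0.03}, {"sz": -0.04}, {"sz": -0.04}, {"sz": -0.04}, {"sx": -0.0365, "sy": -0.0178}, {"sx": -0.0365, "sy": -0.0178}, {"sx": -0.0365, "sy": -0.0178}, {"sx": -0.0365, "sy": -0.0178}, {"sx": -0.0365, "sy": -0.0178}, {"sx": -0.0365, "sy": -0.0178}, {}, {}]' --finger_gap 0.045

```text
t: 11.08
position: [0.4467, 0.114, 0.1737]
ee_rot: [0.701, 0.713, 0.0, 0.0]
force: [0.4, -0.2, 0.1]
finger_gap: 0.0448
gripper_force: 0.0
```

Run:
```python
from h import *
st=read_state(); c=cam("wrist",st); snap("wrist","w6.png")
for q in "pale_wheel","knob","varnish_jar","dark_wheel","red_tray":
    for r in landmark_of(q,"wrist")[:2]: print(q,np.round(r["xy"],1),round(r["confidence"],2),onz(c,r["xy"],0.0).round(4))
```

```text
pale_wheel [253.5 174.1] 0.88 [0.4427 0.1125 0.    ]
pale_wheel [193.1  41.3] 0.34 [0.3827 0.2434 0.    ]
knob [248.  261.9] 0.59 [0.4376 0.0057 0.    ]
varnish_jar [194.5  40.4] 0.71 [0.3841 0.2442 0.    ]
```

View pics/w6.png

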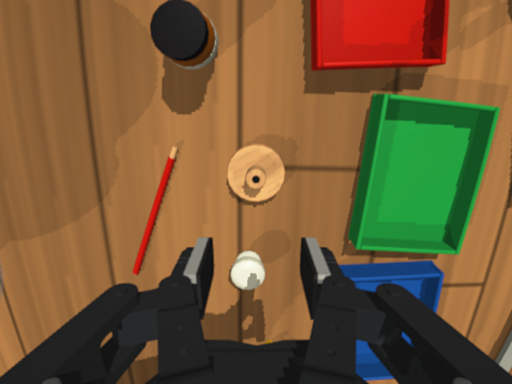

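The pale wheel's hub hole is at (256,180), the knob head at (248,272), and the jar well off at (185,35). The green tray's corners are (374,96), (497,107), (460,253) and (349,247).

Run:
```python
from h import *
c=cam("wrist"); print(onz(c,(256,179.5),.034),onz(c,(248,272),.033))
w=np.array([onz(c,p,.03)[:2] for p in((374,96),(497,107),(460,253),(349,247))]); print(w.round(4),w.mean(0))
e=np.roll(w,-1,0)-w; print(np.hypot(*e.T),np.degrees(np.arctan2(e[:,1],e[:,0])))
```

```text
[0.44562486 0.11794957 0.034     ] [0.43920232 0.0151385  0.033     ]
[[0.5515 0.1982]
 [0.6755 0.1947]
 [0.672  0.0386]
 [0.5454 0.0454]] [0.61110596 0.11922557]
[0.12399268 0.1562116  0.12680899 0.15299341] [ -1.60615404 -91.27740169 176.93557266  87.69017029]
```

Request:
advance --steps '[{"sx": 0.003, "sy": -0.002, "sz": 0.03}, {"sz": 0.04}, {"sz": 0.04}, {"sz": 0.03}, {"sz": 0.0115}, {}, {}]'

```text
t: 11.97
position: [0.4449, 0.1187, 0.0217]
ee_rot: [0.7, 0.714, -0.0, -0.0]
force: [0.3, -0.9, 0.7]
finger_gap: 0.0448
gripper_force: 0.0
```

Request:
advance --steps '[{}, {}, {}, {}, {}, {}]' --finger_gap 0.0 --force 30

```text
t: 12.47
position: [0.4456, 0.1184, 0.0231]
ee_rot: [0.7, 0.714, 0.001, 0.001]
force: [-1.2, 1.5, 6.9]
finger_gap: 0.0184
gripper_force: 29.2
```

Request:
advance --steps '[{"sz": -0.02}, {"sz": -0.03}, {"sz": -0.04}, {"sz": -0.03}, {}]'

```text
t: 12.88
position: [0.4475, 0.1184, 0.1478]
ee_rot: [0.7, 0.714, 0.004, 0.004]
force: [0.9, 0.0, 0.2]
finger_gap: 0.0188
gripper_force: 29.6
```

Run:
```python
from h import *
st=read_state();print(st["position"]); snap("wrist","w7.png")
```

```text
[0.4474918  0.11839734 0.14784973]
```

View pics/w7.png

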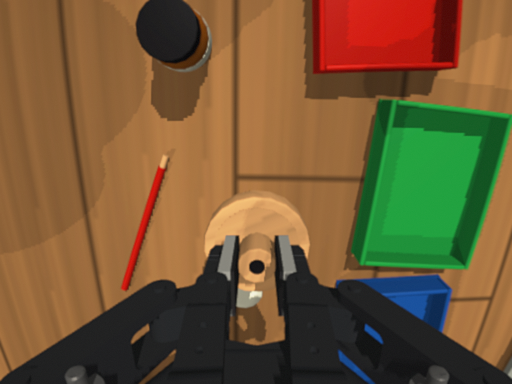

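Held flat. On to the red tray, beside the dark wheel.

Request:
advance --steps '[{"sx": 0.0292, "sy": 0.0218}, {"sx": 0.0292, "sy": 0.0218}, {"sx": 0.0292, "sy": 0.0218}, {"sx": 0.0292, "sy": 0.0218}, {"sx": 0.0292, "sy": 0.0218}, {"sz": 0.035}, {"sz": 0.035}, {"sz": 0.03}, {"sz": 0.013}, {"sz": 0.003}, {}]'

```text
t: 13.85
position: [0.55, 0.2662, 0.0245]
ee_rot: [0.7, 0.714, -0.001, -0.001]
force: [0.2, 0.1, -0.3]
finger_gap: 0.0182
gripper_force: 37.5
```

Request:
advance --steps '[{"sz": 0.002}, {"sz": 0.001}, {}, {}]'

```text
t: 14.18
position: [0.5511, 0.2663, 0.0233]
ee_rot: [0.7, 0.714, 0.0, 0.0]
force: [-0.4, -1.0, 2.7]
finger_gap: 0.018
gripper_force: 37.8
```

```bash
python3 -c "
from h import *
print(read_state()['force'])"
```

```text
[-0.36516626 -0.96794608  2.72838008]
```

Request:
advance --steps '[{}, {}, {}, {}]' --finger_gap 0.035

```text
t: 14.52
position: [0.5508, 0.2664, 0.0227]
ee_rot: [0.7, 0.714, -0.0, -0.0]
force: [0.0, 0.4, -0.2]
finger_gap: 0.0348
gripper_force: 0.0
```

Request:
advance --steps '[{"sz": -0.03}, {"sz": -0.04}, {"sz": -0.04}, {"sz": -0.03}, {"sx": -0.037, "sy": -0.0168}, {"sx": -0.037, "sy": -0.0168}, {"sx": -0.037, "sy": -0.0168}, {"sx": -0.037, "sy": -0.0168}, {"sx": -0.037, "sy": -0.0168}, {"sx": -0.037, "sy": -0.0168}, {"sx": -0.037, "sy": -0.0168}, {}]' --finger_gap 0.06

```text
t: 15.52
position: [0.4366, 0.0005, 0.1629]
ee_rot: [0.702, 0.712, -0.001, 0.0]
force: [-0.7, -0.2, 0.5]
finger_gap: 0.06
gripper_force: 0.0
```

Run:
```python
from h import *
st=read_state(); c=cam("wrist",st); snap("wrist","w8.png"); read_camera("top")
for q,z in ("knob",0),("blue_tray",0),("axle_block",0.0):
    for r in landmark_of(q,"wrist")[:1]: print(q,np.round(r["xy"],1),round(r["confidence"],2),onz(c,r["xy"],z).round(4))
a=cv2.imread("pics/w8.png"); b=read_camera("top")[130:260,50:210,::-1]; b=cv2.resize(b,(472,384),interpolation=2)
cv2.imwrite("pics/w8b.png",cv2.resize(np.hstack([a,b]),(800,312),interpolation=cv2.INTER_AREA))
```

```text
knob [254.8 168.5] 0.67 [0.4338 0.0074 0.    ]
blue_tray [404.  237.2] 0.6 [ 0.6034 -0.069   0.    ]
axle_block [267.6 292.8] 0.65 [ 0.4509 -0.1435  0.    ]
```

View pics/w8b.png

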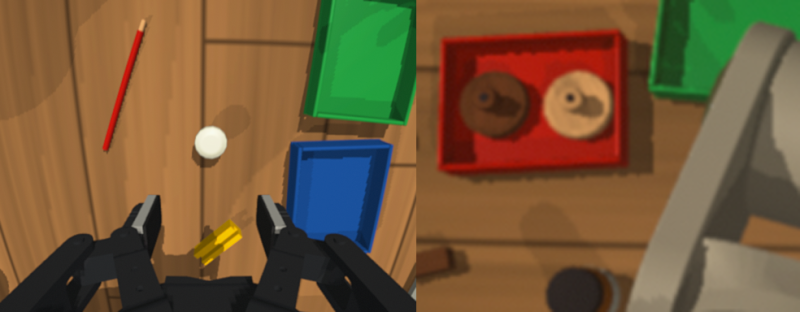

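Both wheels lie flat and hub up, side by side, in the red tray. In the wrist half the knob head is at full-scale (258,175). The block runs diagonally near (268,299), and the blue tray is at right.

Run:
```python
from h import *
c=cam("wrist"); im=cv2.imread("pics/w8.png")
m=outline_of("knob","wrist")
hsv=cv2.cvtColor(im,cv2.COLOR_BGR2HSV); w=cv2.inRange(hsv,(0,0,150),(179,60,255))[140:210,220:300]
(x,y),r=cv2.minEnclosingCircle(cv2.findNonZero(w)); print(x+220,y+140,r,onz(c,(x+220,y+140),.026))
m=cv2.inRange(hsv,(22,140,110),(35,255,255))[250:350,200:330]; cs=max(cv2.findContours(m,0,2)[0],key=cv2.contourArea)
b=cv2.boxPoints(cv2.minAreaRect(cs))+[200,250]; w=np.array([onz(c,p,.018)[:2] for p in b]); e=np.roll(w,-1,0)-w
print("axle",w.mean(0),np.hypot(*e.T).round(3),np.degrees(np.arctan2(e[:,1],e[:,0])).round(1))
```

```text
258.75806427001953 175.03916931152344 19.890933990478516 [0.43980687 0.01308703 0.026     ]
axle [ 0.45208977 -0.13299689] [0.076 0.033 0.078 0.036] [  44.8  -52.9 -133.8  123.3]
```

Request:
advance --steps '[{"sx": 0.0105, "sy": 0.0016, "sz": 0.03}, {"sz": 0.04}, {"sz": 0.04}, {"sz": 0.03}, {"sz": 0.014}, {}, {}]'

```text
t: 16.45
position: [0.4399, 0.0162, 0.0087]
ee_rot: [0.7, 0.715, -0.0, -0.0]
force: [-0.3, -0.0, 0.8]
finger_gap: 0.0599
gripper_force: 0.0
```

Request:
advance --steps '[{}, {}, {}, {}, {}, {}]' --finger_gap 0.0 --force 30

```text
t: 16.95
position: [0.4408, 0.0156, 0.0103]
ee_rot: [0.7, 0.714, 0.001, 0.001]
force: [-1.6, 2.1, 6.3]
finger_gap: 0.0358
gripper_force: 29.3
```

Request:
advance --steps '[{"sz": -0.02}, {"sz": -0.03}, {"sz": -0.04}, {"sz": -0.03}, {}]'

```text
t: 17.37
position: [0.4427, 0.0151, 0.1351]
ee_rot: [0.7, 0.714, 0.003, 0.005]
force: [0.8, 0.1, -0.1]
finger_gap: 0.0355
gripper_force: 30.1
```

Run:
```python
from h import *
st=read_state(); c=cam("wrist",st);print(st["position"]); snap("wrist","w9.png")
for r in landmark_of("blue_tray","wrist")[:1]: print(np.round(r["xy"],1),round(r["confidence"],2),onz(c,r["xy"],0).round(4))
```

```text
[0.44266985 0.015148   0.13512998]
[403.8 258.1] 0.82 [ 0.6016 -0.0657  0.    ]
```

View pics/w9.png

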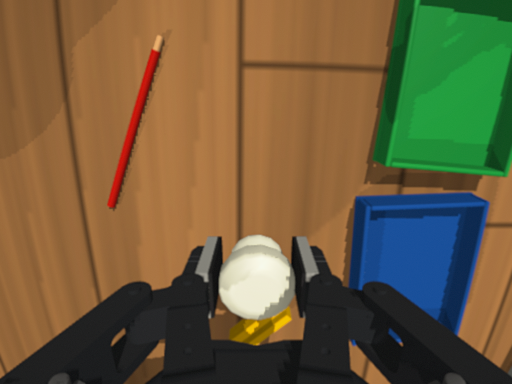

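The knob is held upright at (256,278). I'll carry it to the blue tray.

Request:
advance --steps '[{"sx": -0.018, "sy": 0.0316}, {"sx": -0.018, "sy": 0.0316}, {"sx": -0.018, "sy": 0.0316}, {"sx": -0.018, "sy": 0.0316}, {"sx": -0.018, "sy": 0.0316}, {"sz": 0.035}, {"sz": 0.035}, {"sz": 0.03}, {"sz": 0.012}, {}, {}]'

```text
t: 18.38
position: [0.5991, -0.071, 0.016]
ee_rot: [0.7, 0.714, -0.0, -0.001]
force: [0.1, -0.1, -0.1]
finger_gap: 0.036
gripper_force: 32.1
```

Request:
advance --steps '[{"sz": 0.002}, {"sz": 0.001}, {}]'

```text
t: 18.63
position: [0.5996, -0.0712, 0.0139]
ee_rot: [0.7, 0.714, 0.0, 0.0]
force: [-0.0, -0.8, -1.2]
finger_gap: 0.0359
gripper_force: 32.1
```

```bash
python3 -c "
from h import *
print(read_state()['force'])"
```

```text
[-0.00909715 -0.77747015 -1.16254444]
```

Request:
advance --steps '[{"sz": 0.001}, {}, {}]'

```text
t: 18.88
position: [0.5996, -0.0712, 0.0129]
ee_rot: [0.7, 0.714, 0.0, 0.0]
force: [0.4, 0.2, -1.4]
finger_gap: 0.0359
gripper_force: 32.1
```

Request:
advance --steps '[{"sz": 0.001}, {}, {}]'

```text
t: 19.13
position: [0.5997, -0.0713, 0.0119]
ee_rot: [0.7, 0.714, 0.0, 0.0]
force: [0.6, 1.1, 0.2]
finger_gap: 0.036
gripper_force: 32.2
```

Request:
advance --steps '[{"sz": 0.001}, {}, {}]'

```text
t: 19.38
position: [0.5998, -0.0715, 0.0118]
ee_rot: [0.7, 0.714, 0.0, 0.0]
force: [-3.3, -0.2, 8.9]
finger_gap: 0.0361
gripper_force: 32.7
```

Request:
advance --steps '[{"sz": 0.001}, {}, {}]'

```text
t: 19.63
position: [0.5998, -0.0715, 0.0117]
ee_rot: [0.7, 0.714, -0.0, 0.001]
force: [-6.3, 0.7, 16.1]
finger_gap: 0.036
gripper_force: 33.3
```

```bash
python3 -c "
from h import *
st=read_state(); snap('wrist','w10.png'); print(st['force'],proj(cam('wrist',st),[.5997,-.0713,.04]))"
```

```text
[-6.29625778  0.65616229 16.14543049] [258.09183136 283.65401413]
```

View pics/w10.png

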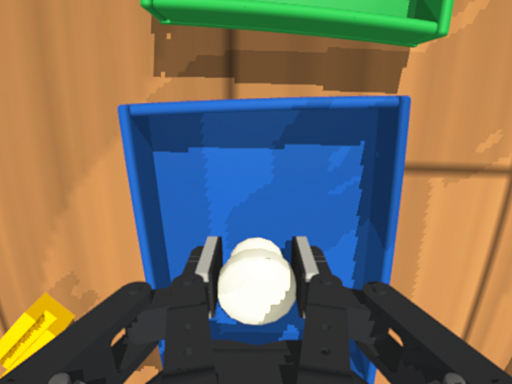

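The knob stands on the blue tray floor, in contact at 16 N, with the fingers clear of the walls. I'll ease up and release, then go to the block.

Request:
advance --steps '[{"sz": -0.001}, {"sz": -0.0005}, {}]'

```text
t: 19.93
position: [0.5998, -0.0714, 0.0118]
ee_rot: [0.7, 0.714, 0.0, 0.0]
force: [-2.8, 0.4, 6.3]
finger_gap: 0.0359
gripper_force: 32.5
```

Request:
advance --steps '[{}, {}, {}, {}]' --finger_gap 0.056

```text
t: 20.27
position: [0.5995, -0.0711, 0.011]
ee_rot: [0.7, 0.714, -0.0, -0.0]
force: [0.5, 0.5, 0.5]
finger_gap: 0.0561
gripper_force: 0.0
```

Request:
advance --steps '[{"sz": -0.03}, {"sz": -0.04}, {"sz": -0.04}, {"sz": -0.04}, {"sx": -0.0159, "sy": -0.038}, {"sx": -0.0159, "sy": -0.038}, {"sx": -0.0159, "sy": -0.038}, {"sx": -0.0159, "sy": -0.038}, {"twist": 0.115}, {"twist": 0.115}, {"twist": 0.115}, {"twist": 0.115}]'

```text
t: 21.27
position: [0.4487, -0.138, 0.1614]
ee_rot: [0.846, 0.533, 0.0, 0.0]
force: [0.8, 0.5, -0.1]
finger_gap: 0.0562
gripper_force: 0.0
```

Request:
advance --steps '[{"twist": 0.115}, {"twist": 0.115}, {"twist": 0.115}, {}, {}]' --finger_gap 0.045

```text
t: 21.68
position: [0.4489, -0.1378, 0.1612]
ee_rot: [0.923, 0.384, -0.0, -0.0]
force: [0.8, 0.8, 0.7]
finger_gap: 0.0452
gripper_force: 0.0
```

Run:
```python
from h import *
st=read_state(); c=cam("wrist",st); im=snap("wrist","w11.png")
Rm=R.from_quat(st["ee_rot"]).as_matrix(); print("yaw",np.degrees(np.arctan2(Rm[1,0],Rm[0,0])))
def rep(n,p): print(n,p,"in tool",(Rm.T@(np.array(p)-st["position"])).round(4))
for r in landmark_of("axle_block","wrist")[:1]: rep("lm",onz(c,r["xy"],0))
hsv=cv2.cvtColor(im,cv2.COLOR_RGB2HSV); m=cv2.inRange(hsv,(22,140,90),(35,255,255)); cs=max(cv2.findContours(m,0,2)[0],key=cv2.contourArea)
b=cv2.boxPoints(cv2.minAreaRect(cs)); print(b); w=np.array([onz(c,p,.018) for p in b]); e=np.roll(w,-1,0)-w
rep("box",w.mean(0)); print(np.hypot(e[:,0],e[:,1]).round(3),np.degrees(np.arctan2(e[:,1],e[:,0])).round(1))
```

```text
yaw 45.217777441192986
lm [ 0.44845504 -0.14244906  0.        ] in tool [-0.0036  0.003   0.1612]
[[249.6811  216.89966]
 [251.027   145.56656]
 [275.5843  146.0299 ]
 [274.2384  217.363  ]]
box [ 0.45033059 -0.14373477  0.018     ] in tool [-0.0032  0.0052  0.1432]
[0.072 0.023 0.072 0.025] [  43.8  -45.8 -134.8  134. ]
```

Request:
advance --steps '[{"sx": -0.0035, "sy": 0.0045, "sz": 0.03}, {"sz": 0.04}, {"sz": 0.04}, {"sz": 0.03}, {"sz": 0.015}, {}, {}]'

```text
t: 22.37
position: [0.4496, -0.1435, 0.0063]
ee_rot: [0.924, 0.384, -0.0, -0.0]
force: [-0.1, 0.8, 0.6]
finger_gap: 0.0452
gripper_force: 0.0
```

Request:
advance --steps '[{}, {}, {}, {}, {}, {}]' --finger_gap 0.0 --force 30

```text
t: 22.87
position: [0.4505, -0.144, 0.0078]
ee_rot: [0.924, 0.383, 0.001, 0.001]
force: [-0.2, 0.7, 7.6]
finger_gap: 0.023
gripper_force: 30.3
```

Request:
advance --steps '[{"sz": -0.02}, {"sz": -0.03}, {"sz": -0.04}, {"sz": -0.03}, {}, {}, {}]'

```text
t: 23.45
position: [0.4492, -0.1433, 0.1259]
ee_rot: [0.924, 0.383, -0.0, -0.0]
force: [0.2, 1.2, -0.5]
finger_gap: 0.0229
gripper_force: 29.6
```

Request:
advance --steps '[{"sx": 0.0373, "sy": -0.0083}, {"sx": 0.0373, "sy": -0.0083}, {"sx": 0.0373, "sy": -0.0083}, {"sx": 0.0373, "sy": -0.0083}, {"sx": 0.0373, "sy": -0.0083}, {"sx": 0.0373, "sy": -0.0083}, {"sx": 0.0373, "sy": -0.0083}, {"sx": 0.0373, "sy": -0.0083}, {"twist": -0.107}, {"twist": -0.107}, {"twist": -0.107}, {"twist": -0.107}]'

```text
t: 24.45
position: [0.6128, 0.1147, 0.124]
ee_rot: [0.82, 0.573, -0.001, -0.001]
force: [-0.7, -0.4, 0.5]
finger_gap: 0.0233
gripper_force: 29.6
```

Request:
advance --steps '[{"twist": -0.107}, {"twist": -0.107}, {"twist": -0.107}, {"sz": 0.03}, {"sz": 0.035}, {"sz": 0.03}, {"sz": 0.015}, {}, {}, {}]'

```text
t: 25.28
position: [0.613, 0.1145, 0.0152]
ee_rot: [0.72, 0.694, -0.001, -0.001]
force: [-0.2, -0.0, -0.6]
finger_gap: 0.0235
gripper_force: 33.0
```

Run:
```python
from h import *
st=read_state(); c=cam("wrist",st); snap("wrist","w12.png"); 
for r in landmark_of("green_tray","wrist")[:1]: print(np.round(r["xy"],1),r["confidence"],onz(c,r["xy"],0))
```

Request:
advance --steps '[{"sz": 0.002}, {"sz": 0.002}, {}, {}]'

```text
t: 25.72
position: [0.6135, 0.1145, 0.0122]
ee_rot: [0.72, 0.694, -0.0, -0.0]
force: [-0.3, 0.5, 0.4]
finger_gap: 0.0232
gripper_force: 33.0
```

Request:
advance --steps '[{"sz": 0.0015}, {}, {}]'

```text
t: 25.97
position: [0.6135, 0.1145, 0.0107]
ee_rot: [0.72, 0.694, -0.0, -0.0]
force: [-0.4, 0.6, -0.0]
finger_gap: 0.0229
gripper_force: 33.0
```

Request:
advance --steps '[{"sz": 0.001}, {}, {}]'

```text
t: 26.22
position: [0.6136, 0.1145, 0.0099]
ee_rot: [0.72, 0.694, 0.0, 0.0]
force: [0.4, 0.9, -0.0]
finger_gap: 0.0234
gripper_force: 33.0
```

Request:
advance --steps '[{"sz": 0.001}, {}, {}]'

```text
t: 26.47
position: [0.6137, 0.1145, 0.0098]
ee_rot: [0.72, 0.694, 0.0, 0.0]
force: [-3.2, -1.3, 8.6]
finger_gap: 0.0232
gripper_force: 34.0
```

Contact. I'll release the block, rise and withdraw for a check from above.

Request:
advance --steps '[{"sz": -0.0005}, {}, {}, {}, {}]' --finger_gap 0.045

```text
t: 26.88
position: [0.6135, 0.1145, 0.0091]
ee_rot: [0.72, 0.694, -0.0, -0.0]
force: [-0.3, 0.1, -0.6]
finger_gap: 0.0446
gripper_force: 0.0
```

Request:
advance --steps '[{"sz": -0.02}, {"sz": -0.04}, {"sz": -0.04}, {"sz": -0.04}, {"sz": -0.03}, {"sx": -0.04}, {"sx": -0.04}, {"sx": -0.04}, {"sx": -0.04}, {"sx": -0.04}, {"sx": -0.04}, {}]'

```text
t: 27.88
position: [0.6042, -0.132, 0.179]
ee_rot: [0.722, 0.692, -0.001, 0.001]
force: [0.3, -0.9, -0.9]
finger_gap: 0.0451
gripper_force: 0.0
```

Request:
advance --steps '[{"sx": -0.04}, {"sx": -0.04}, {"sx": -0.04}, {"sx": -0.04}, {}, {}]'

```text
t: 28.38
position: [0.5985, -0.2871, 0.1786]
ee_rot: [0.721, 0.693, -0.0, -0.0]
force: [-0.1, -0.0, -0.9]
finger_gap: 0.045
gripper_force: 0.0
```

Run:
```python
from h import *
im=snap("top","t9.png"); c=cam("top")
for q in "dark_wheel","pale_wheel","knob","axle_block","varnish_jar":
    for r in landmark_of(q,"top")[:1]: print(q,np.round(r["xy"]),round(r["confidence"],2),onz(c,r["xy"],.005 if q!="varnish_jar" else 0).round(4))
s=snap("scene","s9.png")
a=im[100:280,40:340,::-1]; b=s[70:290,200:400,::-1]
a=cv2.resize(a,(475,285),interpolation=2); b=cv2.resize(b,(325,357),interpolation=2)
o=np.zeros((357,800,3),np.uint8); o[:285,:475]=a; o[:,475:]=b; cv2.imwrite("pics/fin.png",o)
```

```text
dark_wheel [ 85. 176.] 0.92 [0.5457 0.3358 0.005 ]
pale_wheel [104. 174.] 0.34 [0.55  0.295 0.005]
knob [280. 156.] 0.62 [ 0.5988 -0.0871  0.005 ]
axle_block [190. 147.] 0.81 [0.6156 0.1113 0.005 ]
```

View pics/fin.png

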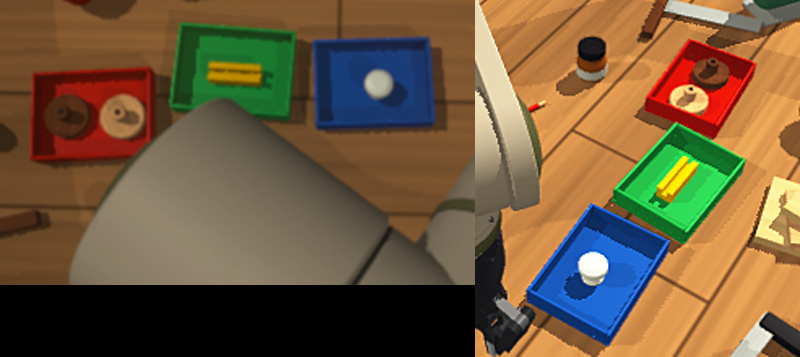

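The final picture shows both wheels flat and hub up in the red tray, the block flat in the green tray, the knob upright in the blue tray, and the jar still standing in its place.

```bash
python3 -c "
from rig import *
print(hand_in())"
```

```text
the job is handed in; nothing more can be done
None
```

The job is handed in at about 29 s of robot time: both wheels lie flat, hub up, side by side in the red tray, the knob stands in the blue tray, the axle block lies flat in the green tray, and the varnish jar was not touched.

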